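Close the bun tray's retainer collar

ROBOT

A 6-joint arm with a two-finger parallel gripper is mounted at the origin on the work surface. World frame = base frame: x ahead of the robot, y to its left, z up, the work surface at z = 0. Lengths are in m, angles in degrees, forces in N, time in s.
With the tool pointing down it reaches from about 0.4 to 0.825 m from the base axis. Payload 7 kg.
Tool frame: the origin (TCP) lies at the very end of the fingers, on their centre line; the grasp point (between the pads) lies tcp_to_grasp behind it (tcp_to_grasp is the distance from the TCP to the grasp point, in m); x points along the fingers, y is the direction in which the jaws open and shut, and the axes are right-handed (so a half turn about x gives the same grasp; the last joint's range is limited). The gripper opens to 88 mm and grips with 3 to 60 N. Pads are 19 mm wide; open, the fingers measure 130 mm over their backs; the gripper's body (78 mm by 193 mm) begins 47 mm behind the grasp point.
Start: joints at [-50.013, 20.546, 0.682, 0, -70.136, -16.507], TCP at [0.269, -0.619, 0.227] pointing down, gripper open.
Joint ranges: [-176.03, 176.03], [-82.01, 121.73], [-58.28, 71.71], [-173.87, 95.51], [-174.79, -0.11], [-173.66, 173.66]. Speed limits (degrees/s): [136.94, 136.94, 172.46, 180, 180, 180].

INTERFACE

Orientations are given as [roll, pitch, yaw] about the fixed x, y, z axes, in that order (R = Rz(yaw) Ry(pitch) Rx(roll)).
In Python, from plant import * gives the robot as it stands. The module is installed in compiled form; this text tells all that it offers.
- The arm moves only by the shell command python3 -m pendant 'ROWS'. ROWS is JSON, a list of rows, each an object with "claw": the finger opening in mm, from 0 to 87.6; "linear": the shift along the tool's x, y, z in mm, a list of three; "twist": the turn about the tool's x in rad. In form: [{"claw": claw, "linear": [tx, ty, tz], "twist": twist}, ...]. A call has exactly 10 rows; each row shifts and turns the commanded pose from where the row before left it, along the tool's axes as they then stand; what a row does not reach is not made up. A row lasts 1/12 s, in which the tool goes at most 41.7 mm and 7.16 degrees, less where a joint would pass 70% of its speed; a pose out of reach is approached as far as the arm can. A call with a gripper value outside its range is refused whole. The fingers move at their own pace and stop on an object; the grip force is fixed at half the most. Time passes only in rows, so rows that do not move let the fingers close, or fill a call up. It gives the time, the measured TCP pose, the force and the opening at its end, in the units of the state.
- get_obs(): the state, without advancing time (a new reading comes with each control period).
- snapshot(name): name is "scene" or "top"; returns (picture, depth): 480x640x3 uint8, red, green, blue; 480x640 float32, m along the optical axis (not along the pixel's ray), 0 where there is no reading.
- camera_params(name): a dict with "fx", "fy", "cx", "cy" (pixels), "rvec" (rotation vector, rad) and "tvec" (3), from world to camera coordinates, as OpenCV has them. Camera axes: x right, y down, z forward; pixel columns grow to the right and rows downward; lengths in m; the calibration is good to about 2 mm. A picture is of the moment at which its call begins. camera_params takes no time and is no camera call.
- close_job(): hands the job in, once; it reports no verdict.
Trained networks look in the newest picture that a camera, given by its name, has taken for a name from the list of things; names that differ only in an ending like _2 or _b are one class to them, and where a whole thing is asked for, a point or a joint stands for the part that bears it (a point fixed in the world has none). Each returns a list of dicts, best first, with "confidence" (0 to 1); they miss things now and then, are a little off and sometimes report something else, mostly with a low value. They report only what shows in the picture. A call takes as long as a camera call. They do not tell look-alikes from the thing itself.
- boxes_of(camera, target): "xy" ([column, row] in pixels, amid what is visible of it).
The state is a dict: "clock": time; "joint_pos": joint angles; "qvel": joint speeds; "tau": joint torques, N m; "tool_pos": TCP position; "orientation": TCP orientation; "force": force on the tool from outside, world axes, zero at the start; "moment": the same for the moment, N m; "opening": finger opening in m.
Only numpy, scipy, OpenCV 4.12 (cv2) and the standard library are available. Lean on these libraries where they do the work, as an engineer would, in place of code of your own. Each camera call takes 0.05 s, during which the arm holds its last target. There are 200 camera calls.

TASK

Close the retainer of the bun tray: slide the loose collar along the hand-bent rod, round both corners, until it is fully home against the stop disc. Lean it gently but firmly on the stop for a moment (about half to one kilogram of push), never pushing the collar on the rod or the stop harder than that, then let go and leave it hanging there. Do not disturb the jar, the ring cutter and the scraper.

Things in the scene. Friction and masses are not known exactly. Their poses are not given: they have to be found in the camera images.
- cradle: Fixed metal tray cradle: dark 12 mm plate, x -57 to +57, y -190 to +150 mm, under the rod; behind it a tray of four buns (x +57 to +282, y -68 to +168 mm, nowhere over 55 mm high). Origin: on the bench; z up, y along the rod's end pieces towards the stop, x towards the tray. Place and yaw vary.
- rod: Fixed rigid steel rod, 8 mm thick, level, axis 90 mm up. From above a Z: along cradle +y at x = -35 mm, 55 degree bend towards +x, straight slant, 55 degree bend back, along +y at x = +35 to the stop. Bends: 30 mm axis radius. Hand-bent: sharp corner points (-35, -50+d), (35, -1+d) mm, d unknown, -25 to +25, not measured: see or feel it. Origin, axes as the cradle's.
- stop: Fixed dark steel stop disc on the rod near its end: 26 mm diameter, 10 mm thick. Same origin and axes as the cradle; its face is at point stop_face.
- rod_start (a point): On the rod's axis where its first straight piece begins; in the cradle's frame (-35, -153, 90) mm.
- stop_face (a point): Centre of the stop disc's face that meets the collar, on the rod's axis; in the cradle's frame (35, 85, 90) mm.
- collar: Loose metal collar on the rod, 0.12-0.2 kg: ring 24 mm outside, 12 mm bore, 12 mm long; 14 x 14 mm square stem up to 60 mm above ring centre, to grip; block 16 (x) by 12 (y) mm down to 60 mm below. Origin: ring centre; y along the bore (travel is +y), z up. Hangs 2 mm below the rod's axis; must be yawed with the rod round bends. At the stop its origin is 6 mm short of stop_face.
- jar: Loose glass jar, 68 mm wide, 85 mm high, to leave alone. Origin: centre of its underside.
- cutter: Loose steel ring cutter, 72 mm wide, 40 mm high, to leave alone. Origin: centre of its underside.
- scraper: Loose bench scraper lying flat, steel blade 110 x 130 mm with a 20 mm round wooden handle, to leave alone. Origin: on the bench under the middle of the handle; the blade points to its +x.
There are look-alikes about, which are no part of the job. Several things have the shape of the collar; the one meant has the colours described above.

How it is judged:
By the outcome, as a careful person would: the job done as asked, in the order asked, and still so for the second after the job is handed in, with the robot touching nothing.
It also fails if it takes over 72 s, if anything falls off the work surface, if the arm or the gripper's body presses on something with over 40 N, if the wrist force passes 120 N, or if a joint passes its speed limit or range.

## Working session

There is one attempt and no reset: what is moved stays moved. The work goes in short steps, Python scripts to look and compute and a shell command to move; the robot and the scene stay as the last step left them, time stands still between calls to the robot, and variables do not carry over. Pictures are saved under pics/ and viewed, about 8 in all and at most 12, crops included, and the job is handed in when it is done.

```bash
mkdir -p pics; ls; cat > h.py <<'E'
from plant import *
import numpy as np, cv2
def cam(n):
    p=camera_params(n);K=np.array([[p['fx'],0,p['cx']],[0,p['fy'],p['cy']],[0,0,1]])
    return K,cv2.Rodrigues(np.array(p['rvec'],float))[0],np.array(p['tvec'],float).ravel()
def world(n,u,v,d):
    K,R,t=cam(n);u,v,d=map(np.asarray,(u,v,d))
    c=np.stack([(u-K[0,2])/K[0,0]*d,(v-K[1,2])/K[1,1]*d,d],-1)
    return (c-t)@R
def atz(n,u,v,z):
    K,R,t=cam(n);o=-R.T@t;r=R.T@np.array([(u-K[0,2])/K[0,0],(v-K[1,2])/K[1,1],1]);return o+r*(z-o[2])/r[2]
def pix(n,P):
    K,R,t=cam(n);q=(np.asarray(P)@R.T+t)@K.T;return q[...,:2]/q[...,2:]
def save(n,img): cv2.imwrite('pics/'+n,img[...,::-1])
E
python3 - <<'E'
from h import *
for n in('top','scene'):
    im,d=snapshot(n);save(n+'1.png',im);np.savez('/tmp/'+n,im=im,d=d)
    K,R,t=cam(n);print(n,K[0,0],-R.T@t,R.round(2).tolist())
    for k in('collar','cradle','stop','jar','cutter','scraper'):
        for b in boxes_of(n,k)[:5]: 
            u,v=b['xy'];dd=d[int(v),int(u)];print(k,np.round(b['xy']),round(b['confidence'],2),world(n,u,v,dd).round(3))
print(get_obs())
E
```

```text
pics
top 469.8793080912821 [0.40563757 0.01932508 1.02164548] [[0.01, -1.0, -0.03], [-0.98, -0.01, -0.17], [0.17, 0.03, -0.98]]
collar [384. 354.] 0.42 [ 0.354 -0.069  0.122]
cradle [333. 215.] 0.57 [0.64  0.028 0.039]
stop [292. 223.] 0.47 [0.607 0.109 0.104]
jar [415. 188.] 0.62 [ 0.687 -0.141  0.085]
cutter [217. 228.] 0.66 [0.614 0.286 0.007]
scraper [472. 265.] 0.61 [ 0.536 -0.27   0.015]
scene 473.94797465495594 [ 0.95959389 -0.33491203  0.757382  ] [[0.69, 0.73, 0.01], [0.57, -0.53, -0.63], [-0.45, 0.44, -0.78]]
collar [200. 217.] 0.9 [ 0.362 -0.072  0.073]
collar [191. 243.] 0.82 [ 0.419 -0.126  0.09 ]
collar [236. 252.] 0.8 [ 0.509 -0.091  0.119]
cradle [352. 306.] 0.66 [0.691 0.014 0.047]
cradle [287. 373.] 0.59 [ 0.721 -0.16   0.085]
stop [354. 230.] 0.55 [0.604 0.103 0.104]
jar [287. 373.] 0.97 [ 0.72  -0.159  0.084]
cutter [400. 205.] 0.77 [0.567 0.299 0.004]
scraper [164. 362.] 0.75 [ 0.541 -0.279  0.015]
{'clock': 0.7, 'joint_pos': array([-5.00134838e+01,  2.05438845e+01,  6.82428286e-01, -2.45945935e-04,
       -7.01346800e+01, -1.65071200e+01]), 'qvel': array([ 0.023263  , -0.01231364,  0.06081686,  0.03121382,  0.02307741,
        0.00057117]), 'tau': array([ 2.70043502e-04, -5.82162666e+01,  2.93247968e+01,  7.00129375e+00,
        1.25053123e-02,  9.48823356e-06]), 'tool_pos': array([ 0.26891789, -0.61910625,  0.22659201]), 'orientation': array([-70.0667758 ,  89.99612932, -46.58746321]), 'force': array([1.01899164, 0.56578252, 0.33652758]), 'moment': array([ 0.02570746,  0.04104999, -0.0329063 ]), 'opening': 0.08749606862567422}
```

View pics/top1.png

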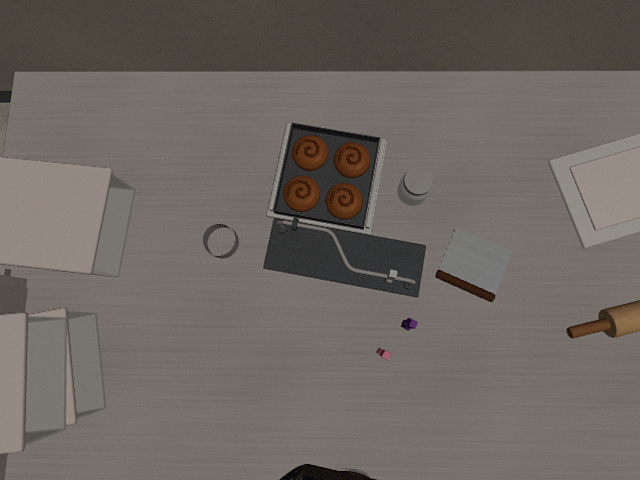

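View pics/scene1.png

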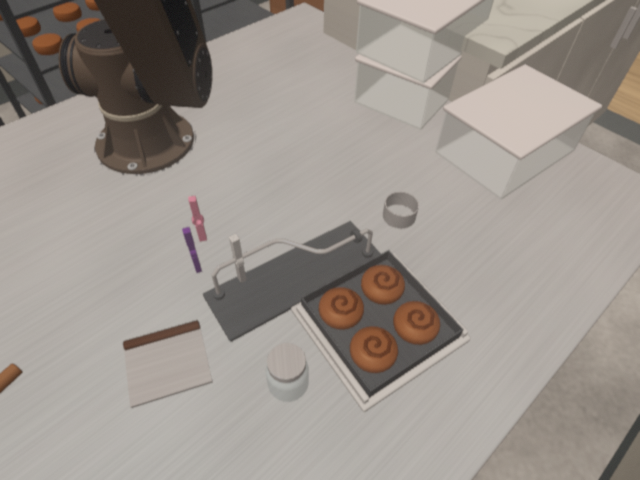

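Both views show three collar-shaped things: pink (top 384,354), purple (top 409,324) and the grey metal one on the rod (top 393,274; scene 238,258). The grey metal one is mine. Next I fit the rod model to the depth.

```bash
cat > fit.py <<'E'
from h import *
from scipy.optimize import least_squares
def rodpath(d,n=30):
    C1=np.array([-35,-50+d]);C2=np.array([35,-1+d]);s=(C2-C1)/np.hypot(*(C2-C1));y=np.array([0,1.]);T=30*np.tan(np.radians(27.5))
    a=np.radians(55)
    th=np.linspace(0,np.arctan2(s[0],s[1]),n)
    b1=C1-T*y+np.c_[30-30*np.cos(th),30*np.sin(th)]
    e=C2+T*y; b2=(e+np.c_[-30+30*np.cos(th),-30*np.sin(th)])[::-1]
    P=np.vstack([[-35,-153],b1,b2,[35,85]])
    L=np.r_[0,np.cumsum(np.hypot(*np.diff(P,axis=0).T))];S=np.arange(0,L[-1],.5)
    return np.c_[np.interp(S,L,P[:,0]),np.interp(S,L,P[:,1])],S
if __name__=='__main__':
    pts=[];src=[]
    for n in('top','scene'):
        f=np.load('/tmp/%s.npz'%n);d=f['d'];v,u=np.nonzero(d>0);W=world(n,u,v,d[v,u]);
        k=(W[:,2]>.083)&(W[:,2]<.099)&(W[:,0]>.47)&(W[:,0]<.68)&(W[:,1]<.16)&(W[:,1]>-.17);W=W[k]
        im=f['im'][v,u][k];print(n,len(W)); pts.append(W);src+=[n]*len(W)
    src=np.array(src);W=np.vstack(pts)[:,:2]*1e3
    def res(p,w=W):
        c,s=np.cos(p[2]),np.sin(p[2]);L=(w-p[:2])@np.array([[c,-s],[s,c]])
        q,_=rodpath(p[3]);e=(L[:,None]-q[None]);D=np.hypot(e[...,0],e[...,1]);i=D.argmin(1)
        return D.min(1)
    best=None
    for d0 in(-15,0,15):
        yaw=np.radians(8); c,s=np.cos(yaw),np.sin(yaw)
        p0=np.r_[np.array([607,105])-np.array([[c,-s],[s,c]])@[35,85],yaw,d0]
        r=least_squares(res,p0,loss='soft_l1',f_scale=2,diff_step=1e-3,x_scale=[10,10,.05,10])
        print(d0,r.x.round(3),np.degrees(r.x[2]).round(2),r.cost)
        if best is None or r.cost<best.cost:best=r
    p=best.x;np.save('/tmp/p.npy',p);c,s=np.cos(p[2]),np.sin(p[2]);Rm=np.array([[c,-s],[s,c]])
    q,_=rodpath(p[3]);Q=np.c_[(q@Rm.T+p[:2])/1e3,np.full(len(q),.09)]
    for n in('top','scene'):
        rr=res(p,W[src==n]);L=(W[src==n]-p[:2])@Rm;print(n,np.median(rr))
        im=np.load('/tmp/%s.npz'%n)['im'].copy()
        box={'top':(255,205,180,100),'scene':(175,200,220,140)}[n];x,y,w,h=box;k=4 if n=='top' else 3
        im=cv2.resize(im[y:y+h,x:x+w],None,fx=k,fy=k,interpolation=cv2.INTER_CUBIC)
        for X in pix(n,Q)[::8]: cv2.circle(im,tuple(((X-[x,y]+.5)*k).astype(int)),1,(255,0,0),-1)
        pl=[[-57,-190],[57,-190],[57,150],[-57,150]];PL=np.c_[(np.array(pl)@Rm.T+p[:2])/1e3,np.full(4,.012)]
        cv2.polylines(im,[((pix(n,PL)-[x,y]+.5)*k).astype(int)],True,(0,255,0),1)
        save(n+'_fit.png',im)
    # collar stem points
    for n in('top','scene'):
        f=np.load('/tmp/%s.npz'%n);d=f['d'];v,u=np.nonzero(d>0);w=world(n,u,v,d[v,u]);L=(w[:,:2]*1e3-p[:2])@Rm
        k=(w[:,2]>.115)&(w[:,2]<.17)&(abs(L[:,0]+35)<40)&(L[:,1]>-170)&(L[:,1]<30)
        print(n,'stem',k.sum(),np.median(L[k],0),np.ptp(L[k],0),w[k][:,2].max(),f['im'][v[k],u[k]].mean(0))
        k=(w[:,2]>.144)&k; print(L[k].mean(0),w[k].mean(0))
E
python3 fit.py
```

```text
top 667
scene 865
-15 [ 5.59933e+02  3.22990e+01 -1.60000e-01  6.25600e+00] -9.19 41480.37347648411
0 [ 5.59877e+02  3.18720e+01 -1.60000e-01  6.72400e+00] -9.19 41482.40464613626
15 [ 5.59862e+02  3.18500e+01 -1.60000e-01  6.73600e+00] -9.19 41482.72339500538
top 3.335764557066427
scene 2.5909673699614277
top stem 80 [ -39.35563452 -123.45787852] [14.60478192 13.68027943] 0.1510158473034671 [109.275 108.075 104.65 ]
[ -38.34189732 -124.76765567] [ 0.50215539 -0.08474292  0.14817738]
scene stem 178 [ -31.5545689  -126.68675975] [16.4200335  14.46173858] 0.15091559251643857 [150.93820225 144.35955056 138.24157303]
[ -36.03937397 -125.66260601] [ 0.50428541 -0.08599415  0.14825334]
```

```bash
python3 - <<'E'
import cv2,numpy as np
a=cv2.imread('pics/top_fit.png');b=cv2.imread('pics/scene_fit.png')
b=cv2.resize(b,(0,0),fx=.5,fy=.5) if 0 else b
b=b[:, :]; 
o=np.zeros((600,800,3),np.uint8);a=a[60:400]; b=cv2.resize(b,None,fx=.62,fy=.62)
o[:340,:720]=a;o[340:340+min(260,b.shape[0]),:b.shape[1]]=b[:260];cv2.imwrite('pics/fit1.png',o)
E
```

```text
(no output)
```

View pics/fit1.png

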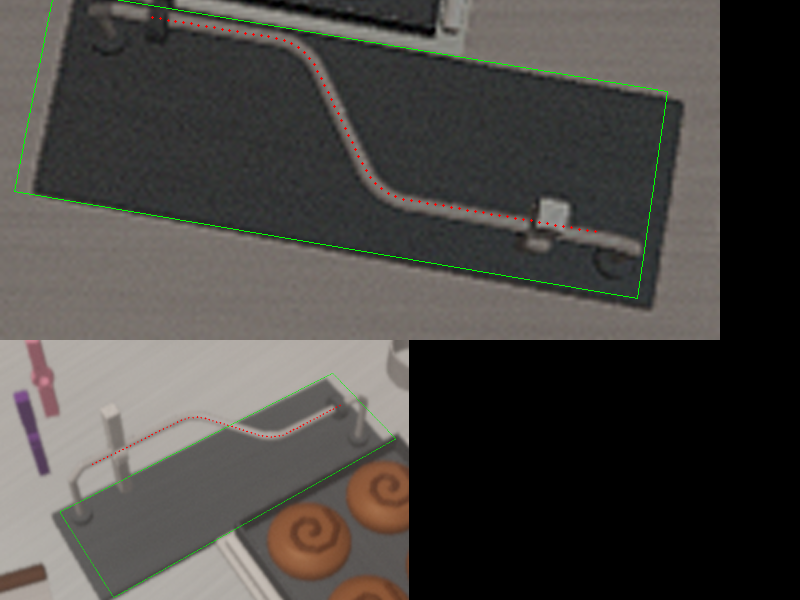

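```bash
cat > fit2.py <<'E'
from fit import *
cr=[(36,192),(652,308),(683,100)];lc=np.array([[-57,150],[-57,-190],[57,-190]])
cw=np.array([atz('top',x/4+255-.5,(y+60)/4+205-.5,.012)[:2]*1e3 for x,y in cr])
p=np.load('/tmp/p.npy')
def L(w,p):
    c,s=np.cos(p[2]),np.sin(p[2]);return (w-p[:2])@np.array([[c,-s],[s,c]])
def near(w,p):
    l=L(w,p);q,S=rodpath(p[3]);e=l[:,None]-q[None];D=np.hypot(e[...,0],e[...,1]);i=D.argmin(1);t=np.gradient(q,axis=0)[i];t/=np.hypot(*t.T)[:,None]
    k=np.arange(len(l));return (e[k,i]*np.c_[t[:,1],-t[:,0]]).sum(1),l,D[k,i],S[i]
W={}
for n in('top','scene'):
    d=np.load('/tmp/%s.npz'%n)['d'];v,u=np.nonzero(d>0);w=world(n,u,v,d[v,u]);z=w[:,2];w2=w[:,:2]*1e3
    _,l,D,_=near(w2[(z>.08)&(z<.1)],p);a=w2[(z>.08)&(z<.1)]
    W[n]=a[(D<9)&~((l[:,1]>-150)&(l[:,1]<-100))&(l[:,1]<65)]
def run(names,corner):
    def res(x):
        o=[]
        for n in names: o.append(near(W[n],x)[0]/np.sqrt(len(W[n]))*5)
        if corner: 
            lw=L(cw,x)-lc; o.append(lw.ravel()/1.5)
        return np.concatenate(o)
    x0=p.copy();return least_squares(res,x0,x_scale=[10,10,.05,10],diff_step=1e-3,loss='soft_l1')
for a in(['top'],['scene'],['top','scene']):
    r=run(a,True);x=r.x;print(a,x.round(2),np.degrees(x[2]).round(2),'rms',[near(W[n],x)[0].std().round(2) for n in a],'corner',(L(cw,x)-lc).round(1).tolist())
np.save('/tmp/p.npy',x)
for n in('top','scene'):
    d=np.load('/tmp/%s.npz'%n)['d'];v,u=np.nonzero(d>0);w=world(n,u,v,d[v,u]);l=L(w[:,:2]*1e3,x)
    for zl,zh in((.13,.146),(.146,.17)):
        k=(w[:,2]>zl)&(w[:,2]<zh)&(abs(l[:,0]+35)<25)&(l[:,1]>-170)&(l[:,1]<-60);print(n,zl,k.sum(),(l[k].max(0)+l[k].min(0))/2,np.ptp(l[k],0),l[k].mean(0))
    k=(w[:,2]>.098)&(w[:,2]<.11)&(abs(l[:,0]-35)<18)&(l[:,1]>40)&(l[:,1]<130);print('stop',k.sum(),l[k].mean(0),l[k].min(0),l[k].max(0))
E
python3 fit2.py
```

```text
['top'] [ 5.5688e+02  2.3310e+01 -1.7000e-01  1.6030e+01] -10.0 rms [np.float64(2.29)] corner [[1.3, -3.2], [0.8, 0.5], [0.9, 1.1]]
['scene'] [ 5.5912e+02  2.2910e+01 -1.8000e-01  1.4940e+01] -10.04 rms [np.float64(2.13)] corner [[-1.0, -3.2], [-1.4, 0.5], [-1.3, 1.2]]
['top', 'scene'] [ 5.5805e+02  2.3050e+01 -1.8000e-01  1.5490e+01] -10.04 rms [np.float64(2.29), np.float64(2.13)] corner [[0.0, -3.2], [-0.3, 0.5], [-0.2, 1.2]]
top 0.13 18 [ -35.80161315 -115.20485799] [14.59050043 12.05062306] [ -38.83412022 -114.35620689]
top 0.146 51 [ -36.14691914 -115.93394818] [13.43001301 13.69418891] [ -36.09071629 -115.79796932]
stop 52 [33.42063485 89.51444346] [22.17069505 84.54541747] [45.16470856 94.38664081]
scene 0.13 60 [ -33.62816919 -116.73623339] [14.27557658 13.63920397] [ -29.95176781 -118.10327488]
scene 0.146 64 [ -35.24789563 -116.30813874] [15.58023806 14.09576085] [ -34.30666137 -116.64944492]
stop 60 [36.99517186 88.40988954] [24.61826621 83.5983075 ] [47.17029058 94.81667061]
```

```bash
cat > st.py <<'E'
from fit2 import *
from scipy.spatial.transform import Rotation as Ro
def L2W(l,p):
    c,s=np.cos(p[2]),np.sin(p[2]);return np.asarray(l)@np.array([[c,-s],[s,c]]).T+p[:2]
def toolR(o): return Ro.from_euler('xyz',o['orientation'],degrees=True).as_matrix()
E
sed -i 's/^for a in(\[/if __name__=="__main__":\n  for a in([/; ' fit2.py
python3 - <<'E'
# make fit2 import-safe
s=open('fit2.py').read();a,b=s.split('if __name__=="__main__":\n')
open('fit2.py','w').write(a+'if __name__=="__main__":\n'+'\n'.join('  '+l.replace('  for a','for a',1) if l.startswith('  for a') else '  '+l for l in b.splitlines())+'\n')
E
python3 - <<'E'
from st import *
import plant
print([ (k,getattr(plant,k)) for k in dir(plant) if 'tcp' in k])
p=np.load('/tmp/p.npy');o=get_obs();R=toolR(o);print(R.round(3))
c=L2W([-35.4,-116.2],p);print('collar',c)
t=p[2];cy=np.array([-np.sin(t),np.cos(t),0])
a=np.arctan2(R[:,1]@np.cross(cy,[0,0,1]),R[:,1]@cy); 
print('tool y angle rel +cradle y (cw +):',np.degrees(a))
# twist about tool x needed so that tool y = +/-cy
for s in(1,-1):
    v=R.T@(s*cy);th=np.arctan2(v[2],v[1]);print(s,'twist rad',th)
print('shift tool to z .20:',R.T@(np.r_[c,200]-o['tool_pos']*1e3),'clock',o['clock'])
E
```

```text
[('tcp_to_grasp', 0.0188)]
[[ 0.    -0.398  0.917]
 [-0.     0.917  0.398]
 [-1.    -0.     0.   ]]
collar [502.93510916 -85.19629806]
tool y angle rel +cradle y (cw +): -33.5181684655769
1 twist rad 0.5850024007854725
-1 twist rad -2.5565902528043205
shift tool to z .20: [ 26.57666912 396.46937126 427.36020902] clock 0.7
```

```bash
python3 -m pendant '[{"claw":87,"linear":[0,24.8,26.7],"twist":0},{"claw":87,"linear":[0,24.8,26.7],"twist":0},{"claw":87,"linear":[0,24.8,26.7],"twist":0},{"claw":87,"linear":[0,24.8,26.7],"twist":0},{"claw":87,"linear":[0,24.8,26.7],"twist":0},{"claw":87,"linear":[0,24.8,26.7],"twist":0},{"claw":87,"linear":[0,24.8,26.7],"twist":0},{"claw":87,"linear":[0,24.8,26.7],"twist":0},{"claw":87,"linear":[0,24.8,26.7],"twist":0},{"claw":87,"linear":[0,24.8,26.7],"twist":0}]'
python3 -m pendant '[{"claw":60,"linear":[0,24.8,26.7],"twist":0},{"claw":60,"linear":[0,24.8,26.7],"twist":0},{"claw":60,"linear":[0,24.8,26.7],"twist":0},{"claw":60,"linear":[0,24.8,26.7],"twist":0},{"claw":60,"linear":[0,24.8,26.7],"twist":0},{"claw":60,"linear":[0,0,0],"twist":0.117},{"claw":60,"linear":[0,0,0],"twist":0.117},{"claw":60,"linear":[0,0,0],"twist":0.117},{"claw":60,"linear":[0,0,0],"twist":0.117},{"claw":60,"linear":[0,0,0],"twist":0.117}]'
cat > rep.py <<'E'
from st import *
p=np.load('/tmp/p.npy');o=get_obs();R=toolR(o)
t=p[2];cy=np.array([-np.sin(t),np.cos(t),0])
l=L(o['tool_pos'][None,:2]*1e3,p)[0];v=R.T@cy
print('clk',o['clock'],'local',l.round(2),'z',(o['tool_pos'][2]*1e3).round(2),'yaw(cw deg) ',np.degrees(np.arctan2(-v[2],v[1])).round(2),'Ftool',(R.T@o['force']).round(2),'M',(R.T@o['moment']).round(2),'open',round(o['opening']*1e3,2),'tilt',R[:2,0].round(4),'j6',o['joint_pos'][5].round(0))
E
python3 rep.py
```

```text
clock: 1.53
tool_pos: [0.4154, -0.2836, 0.2269]
orientation: [-37.9, 90.0, -14.5]
force: [0.5, -0.3, -0.2]
opening: 0.0868
clock: 2.37
tool_pos: [0.4881, -0.1181, 0.2267]
orientation: [19.3, 90.0, 8.9]
force: [-0.1, -0.2, 0.8]
opening: 0.0602
clk 2.3667 local [ -44.28 -151.19] z 226.72 yaw(cw deg)  0.3 Ftool [-0.79 -0.24 -0.05] M [ 0.06  0.02 -0.07] open 60.22 tilt [0.0003 0.0001] j6 -109.0
```

```bash
python3 -m pendant '[{"claw":60,"linear":[0,35,8.9],"twist":0},{"claw":60,"linear":[0,0,0],"twist":-0.121},{"claw":60,"linear":[0,0,0],"twist":-0.121},{"claw":60,"linear":[0,0,0],"twist":-0.121},{"claw":60,"linear":[0,0,0],"twist":-0.121},{"claw":60,"linear":[0,0,0],"twist":-0.121},{"claw":60,"linear":[0,0,0],"twist":-0.121},{"claw":60,"linear":[0,0,0],"twist":-0.121},{"claw":60,"linear":[0,0,0],"twist":-0.121},{"claw":60,"linear":[0,0,0],"twist":-0.121}]'
python3 -m pendant '[{"claw":60,"linear":[0,0,0],"twist":-0.121},{"claw":60,"linear":[0,0,0],"twist":-0.121},{"claw":60,"linear":[0,0,0],"twist":-0.121},{"claw":60,"linear":[0,0,0],"twist":-0.121},{"claw":60,"linear":[0,0,0],"twist":-0.121},{"claw":60,"linear":[0,0,0],"twist":-0.121},{"claw":60,"linear":[0,0,0],"twist":-0.121},{"claw":60,"linear":[0,0,0],"twist":-0.121},{"claw":60,"linear":[0,0,0],"twist":-0.121},{"claw":60,"linear":[0,0,0],"twist":-0.121}]'
python3 -m pendant '[{"claw":60,"linear":[0,0,0],"twist":-0.121},{"claw":60,"linear":[0,0,0],"twist":-0.121},{"claw":60,"linear":[0,0,0],"twist":-0.121},{"claw":60,"linear":[0,0,0],"twist":-0.121},{"claw":60,"linear":[0,0,0],"twist":-0.121},{"claw":60,"linear":[0,0,0],"twist":-0.121},{"claw":60,"linear":[0,0,0],"twist":-0.121},{"claw":60,"linear":[20,0,0],"twist":0},{"claw":60,"linear":[20,0,0],"twist":0},{"claw":60,"linear":[0,0,0],"twist":0}]'
python3 rep.py; python3 -c "
from h import *
print(get_obs()['joint_pos'].round(0))
im,d=snapshot('scene');u,v=map(int,pix('scene',[.503,-.085,.13]));save('close1.png',cv2.resize(im[v-55:v+55,u-70:u+70],None,fx=5,fy=5,interpolation=2))"
```

```text
clock: 3.2
tool_pos: [0.5029, -0.0854, 0.2267]
orientation: [-36.2, 90.0, 16.5]
force: [0.0, 0.2, 0.7]
opening: 0.0599
clock: 4.03
tool_pos: [0.5029, -0.0854, 0.2268]
orientation: [-108.8, 90.0, 13.2]
force: [0.6, -0.3, 0.2]
opening: 0.0602
clock: 4.87
tool_pos: [0.5007, -0.0854, 0.1834]
orientation: [7.3, 89.7, 177.5]
force: [-1.6, 0.2, -1.5]
opening: 0.0602
clk 4.8667 local [ -37.58 -116.79] z 183.41 yaw(cw deg)  179.79 Ftool [1.53 0.09 1.61] M [-0.01 -0.31  0.19] open 60.2 tilt [-0.005   0.0002] j6 68.0
[ 12.   7. -23.  -0. -60.  68.]
```

View pics/close1.png

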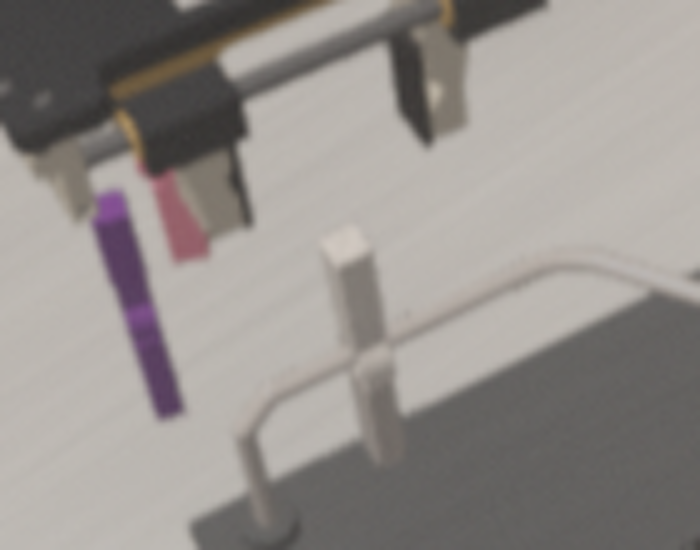

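The crop shows the grey collar's stem at (345,240), upright on the rod between the two fingers. The purple and pink copies stand off to the left. I'll descend now.

```bash
python3 -m pendant '[{"claw":60,"linear":[10,0,0],"twist":0},{"claw":60,"linear":[10,0,0],"twist":0},{"claw":60,"linear":[10,0,0],"twist":0},{"claw":60,"linear":[10,0,0],"twist":0},{"claw":60,"linear":[10,0,0],"twist":0},{"claw":60,"linear":[10,0,0],"twist":0},{"claw":60,"linear":[10,0,0],"twist":0},{"claw":60,"linear":[5,0,0],"twist":0},{"claw":60,"linear":[0,0,0],"twist":0},{"claw":60,"linear":[0,0,0],"twist":0}]'
python3 rep.py; python3 -c "
from h import *
im,d=snapshot('scene');u,v=map(int,pix('scene',[.503,-.085,.13]));save('close2.png',cv2.resize(im[v-55:v+55,u-70:u+70],None,fx=5,fy=5,interpolation=2))"
```

```text
clock: 5.75
tool_pos: [0.5029, -0.0855, 0.1113]
orientation: [34.7, 90.0, -155.1]
force: [0.2, -0.4, 0.0]
opening: 0.06
clk 5.75 local [ -35.41 -116.5 ] z 111.34 yaw(cw deg)  179.74 Ftool [-0.04  0.36 -0.24] M [-0.01 -0.15  0.14] open 60.03 tilt [-0.0006 -0.0003] j6 68.0
```

View pics/close2.png

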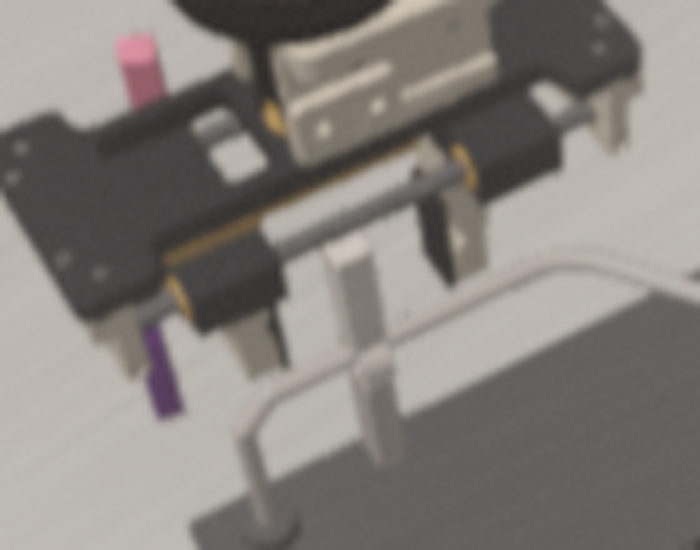

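```bash
python3 -m pendant '[{"claw":40,"linear":[0,0,0],"twist":0},{"claw":30,"linear":[0,0,0],"twist":0},{"claw":22,"linear":[0,0,0],"twist":0},{"claw":18,"linear":[0,0,0],"twist":0},{"claw":15.5,"linear":[0,0,0],"twist":0},{"claw":14,"linear":[0,0,0],"twist":0},{"claw":12,"linear":[0,0,0],"twist":0},{"claw":8,"linear":[0,0,0],"twist":0},{"claw":5,"linear":[0,0,0],"twist":0},{"claw":5,"linear":[0,0,0],"twist":0}]'
python3 rep.py
```

```text
clock: 6.63
tool_pos: [0.5029, -0.0854, 0.1116]
orientation: [60.5, 90.0, -129.3]
force: [-0.3, 0.8, 0.3]
opening: 0.0138
clk 6.6333 local [ -35.39 -116.41] z 111.58 yaw(cw deg)  179.74 Ftool [-0.26 -0.77  0.42] M [-0.04 -0.21  0.09] open 13.75 tilt [-0. -0.] j6 68.0
```

```bash
python3 -m pendant '[{"claw":5,"linear":[-0.5,0,0],"twist":0},{"claw":5,"linear":[-0.5,0,0],"twist":0},{"claw":5,"linear":[-0.5,0,0],"twist":0},{"claw":5,"linear":[-0.5,0,0],"twist":0},{"claw":5,"linear":[0,-1,0],"twist":0},{"claw":5,"linear":[0,-2,0],"twist":0},{"claw":5,"linear":[0,-2,0],"twist":0},{"claw":5,"linear":[0,-2,0],"twist":0},{"claw":5,"linear":[0,-1,0],"twist":0},{"claw":5,"linear":[0,0,0],"twist":0}]'
python3 rep.py;python3 -m pendant '[{"claw":5,"linear":[0,0,0.5],"twist":0},{"claw":5,"linear":[0,0,0.5],"twist":0},{"claw":5,"linear":[0,0,0.5],"twist":0},{"claw":5,"linear":[0,0,0],"twist":0},{"claw":5,"linear":[0,0,0],"twist":0},{"claw":5,"linear":[0,0,0],"twist":0},{"claw":5,"linear":[0,0,0],"twist":0},{"claw":5,"linear":[0,0,0],"twist":0},{"claw":5,"linear":[0,0,0],"twist":0},{"claw":5,"linear":[0,0,0],"twist":0}]'
python3 rep.py
```

```text
clock: 7.47
tool_pos: [0.5044, -0.0772, 0.1136]
orientation: [-139.7, 90.0, 30.6]
force: [1.0, 0.6, -1.3]
opening: 0.0137
clk 7.4667 local [ -35.38 -108.11] z 113.56 yaw(cw deg)  179.73 Ftool [ 1.26 -0.79 -0.91] M [ 0.02 -0.12  0.11] open 13.69 tilt [0. 0.] j6 67.0
clock: 8.3
tool_pos: [0.5028, -0.0773, 0.1135]
orientation: [20.9, 90.0, -168.9]
force: [-0.6, -0.9, -1.7]
opening: 0.0138
clk 8.3 local [ -36.94 -108.45] z 113.55 yaw(cw deg)  179.75 Ftool [1.67 0.99 0.39] M [-0.02 -0.11  0.11] open 13.79 tilt [-0. -0.] j6 67.0
```

```bash
python3 -m pendant '[{"claw":5,"linear":[0,0,-0.5],"twist":0},{"claw":5,"linear":[0,0,-0.5],"twist":0},{"claw":5,"linear":[0,0,-0.5],"twist":0},{"claw":5,"linear":[0,0,-0.5],"twist":0},{"claw":5,"linear":[0,0,-0.5],"twist":0},{"claw":5,"linear":[0,0,-0.5],"twist":0},{"claw":5,"linear":[0,0,0],"twist":0},{"claw":5,"linear":[0,0,0],"twist":0},{"claw":5,"linear":[0,0,0],"twist":0},{"claw":5,"linear":[0,0,0],"twist":0}]'
python3 rep.py
```

```text
clock: 9.13
tool_pos: [0.5057, -0.0778, 0.1136]
orientation: [37.6, 90.0, -152.2]
force: [-0.0, -0.0, -2.0]
opening: 0.0137
clk 9.1333 local [ -33.96 -108.42] z 113.56 yaw(cw deg)  179.75 Ftool [1.96 0.   0.01] M [ 0.04 -0.1   0.06] open 13.65 tilt [-0. -0.] j6 67.0
```

```bash
python3 -m pendant '[{"claw":5,"linear":[0,-2,0.5],"twist":0},{"claw":5,"linear":[0,-3,0.5],"twist":0},{"claw":5,"linear":[0,-3,0.5],"twist":0},{"claw":5,"linear":[0,-3,0],"twist":0},{"claw":5,"linear":[0,-3,0],"twist":0},{"claw":5,"linear":[0,-3,0],"twist":0},{"claw":5,"linear":[0,-3,0],"twist":0},{"claw":5,"linear":[0,-3,0],"twist":0},{"claw":5,"linear":[0,-2,0],"twist":0},{"claw":5,"linear":[0,-1,0],"twist":0}]'
python3 rep.py; python3 -m pendant '[{"claw":5,"linear":[0,-2,0],"twist":0},{"claw":5,"linear":[0,-3,0],"twist":0},{"claw":5,"linear":[0,-4,0],"twist":0},{"claw":5,"linear":[0,-4,0],"twist":0},{"claw":5,"linear":[0,-4,0],"twist":0},{"claw":5,"linear":[0,-4,0],"twist":0},{"claw":5,"linear":[0,-4,0],"twist":0},{"claw":5,"linear":[0,-3,0],"twist":0},{"claw":5,"linear":[0,-2,0],"twist":0},{"claw":5,"linear":[0,-0.5,0],"twist":0}]'
python3 rep.py
```

```text
clock: 9.97
tool_pos: [0.5088, -0.0516, 0.1136]
orientation: [-150.0, 90.0, 20.2]
force: [0.3, -0.5, -1.8]
opening: 0.014
clk 9.9667 local [-35.52 -82.07] z 113.57 yaw(cw deg)  179.73 Ftool [ 1.81  0.4  -0.4 ] M [-0.03 -0.17  0.19] open 13.96 tilt [0. 0.] j6 64.0
clock: 10.8
tool_pos: [0.514, -0.0215, 0.1136]
orientation: [-140.3, 90.0, 30.0]
force: [-0.6, 0.5, -0.9]
opening: 0.0138
clk 10.8 local [-35.65 -51.52] z 113.59 yaw(cw deg)  179.73 Ftool [ 0.94 -0.38  0.64] M [-0.03 -0.08  0.17] open 13.81 tilt [0.0001 0.    ] j6 61.0
```

```bash
cat >> rep.py <<'E'
P=p.copy();q,S=rodpath(p[3]);q=q+[-.4,0]
e=l-q;i=np.hypot(*e.T).argmin();t=np.gradient(q,axis=0)[i];t/=np.hypot(*t);
print('s',S[i],'of',S[-1],'lateral(+x-side)',(e[i]@[t[1],-t[0]]).round(2),'path yaw cw',np.degrees(np.arctan2(t[0],t[1])).round(1))
E
python3 -m pendant '[{"claw":5,"linear":[0,-1.6,-0.2],"twist":0.005},{"claw":5,"linear":[0,-1.44,-0.035],"twist":0.048},{"claw":5,"linear":[0,-1.44,-0.035],"twist":0.048},{"claw":5,"linear":[0,-1.44,-0.035],"twist":0.048},{"claw":5,"linear":[0,-1.44,-0.035],"twist":0.048},{"claw":5,"linear":[0,-1.44,-0.035],"twist":0.048},{"claw":5,"linear":[0,-1.44,-0.035],"twist":0.048},{"claw":5,"linear":[0,0,0],"twist":0},{"claw":5,"linear":[0,0,0],"twist":0},{"claw":5,"linear":[0,0,0],"twist":0}]'
python3 rep.py
```

```text
clock: 11.63
tool_pos: [0.517, -0.0122, 0.1135]
orientation: [37.0, 90.0, -169.5]
force: [0.4, -0.4, -2.0]
opening: 0.0138
clk 11.6333 local [-34.29 -41.89] z 113.54 yaw(cw deg)  -163.55 Ftool [ 2.    0.17 -0.53] M [-0.01 -0.12  0.12] open 13.75 tilt [-0.0001 -0.    ] j6 43.0
s 111.0 of 269.5 lateral(+x-side) -0.05 path yaw cw 15.5
```

```bash
python3 -m pendant '[{"claw":5,"linear":[0,-1.44,-0.035],"twist":0.048},{"claw":5,"linear":[0,-1.44,-0.035],"twist":0.048},{"claw":5,"linear":[0,-1.44,-0.035],"twist":0.048},{"claw":5,"linear":[0,-1.44,-0.035],"twist":0.048},{"claw":5,"linear":[0,-1.44,-0.035],"twist":0.048},{"claw":5,"linear":[0,-1.44,-0.035],"twist":0.048},{"claw":5,"linear":[0,-1.44,-0.035],"twist":0.048},{"claw":5,"linear":[0,0,0],"twist":0},{"claw":5,"linear":[0,0,0],"twist":0},{"claw":5,"linear":[0,0,0],"twist":0}]'
python3 rep.py
```

```text
clock: 12.47
tool_pos: [0.5229, -0.0042, 0.1135]
orientation: [62.7, 90.0, -163.0]
force: [-0.7, 0.1, -1.5]
opening: 0.0138
clk 12.4667 local [-29.91 -32.92] z 113.55 yaw(cw deg)  -144.32 Ftool [1.46 0.42 0.53] M [-0.01 -0.04  0.12] open 13.83 tilt [-0.0001 -0.    ] j6 23.0
s 121.0 of 269.5 lateral(+x-side) 0.06 path yaw cw 34.6
```

```bash
python3 -m pendant '[{"claw":5,"linear":[0,-1.44,-0.035],"twist":0.048},{"claw":5,"linear":[0,-1.44,-0.035],"twist":0.048},{"claw":5,"linear":[0,-1.44,-0.035],"twist":0.048},{"claw":5,"linear":[0,-1.44,-0.035],"twist":0.048},{"claw":5,"linear":[0,-1.44,-0.035],"twist":0.048},{"claw":5,"linear":[0,-1.44,-0.035],"twist":0.048},{"claw":5,"linear":[0,-1.44,-0.035],"twist":0.048},{"claw":5,"linear":[0,0,0],"twist":0},{"claw":5,"linear":[0,0,0],"twist":0},{"claw":5,"linear":[0,0,0],"twist":0}]'
python3 rep.py
```

```text
clock: 13.3
tool_pos: [0.5311, 0.0016, 0.1136]
orientation: [54.7, 90.0, 169.7]
force: [-0.4, 0.6, -1.5]
opening: 0.0134
clk 13.3 local [-22.78 -25.83] z 113.55 yaw(cw deg)  -125.08 Ftool [1.47 0.08 0.71] M [-0.02 -0.07  0.14] open 13.42 tilt [-0.0001  0.    ] j6 4.0
s 131.5 of 269.5 lateral(+x-side) 0.12 path yaw cw 54.4
```

```bash
python3 -m pendant '[{"claw":5,"linear":[0,-2,0],"twist":0},{"claw":5,"linear":[0,-3,0],"twist":0},{"claw":5,"linear":[0,-3,0],"twist":0},{"claw":5,"linear":[0,-2,0],"twist":0},{"claw":5,"linear":[0,0,0.4],"twist":0},{"claw":5,"linear":[0,0,0.4],"twist":0},{"claw":5,"linear":[0,0,0.4],"twist":0},{"claw":5,"linear":[0,0,0],"twist":0},{"claw":5,"linear":[0,0,0],"twist":0},{"claw":5,"linear":[0,0,0],"twist":0}]'
python3 rep.py
python3 -m pendant '[{"claw":5,"linear":[0,0,-0.4],"twist":0},{"claw":5,"linear":[0,0,-0.4],"twist":0},{"claw":5,"linear":[0,0,-0.4],"twist":0},{"claw":5,"linear":[0,0,-0.4],"twist":0},{"claw":5,"linear":[0,0,-0.4],"twist":0},{"claw":5,"linear":[0,0,-0.4],"twist":0},{"claw":5,"linear":[0,0,0],"twist":0},{"claw":5,"linear":[0,0,0],"twist":0},{"claw":5,"linear":[0,0,0],"twist":0},{"claw":5,"linear":[0,0,0],"twist":0}]'
python3 rep.py
```

```text
clock: 14.13
tool_pos: [0.5397, 0.0069, 0.1136]
orientation: [-90.1, 90.0, 24.8]
force: [-1.2, 0.1, -1.1]
opening: 0.0138
clk 14.1333 local [-15.21 -19.06] z 113.6 yaw(cw deg)  -124.97 Ftool [1.07 1.   0.58] M [ 0.01 -0.04  0.12] open 13.76 tilt [0. 0.] j6 3.0
s 141.5 of 269.5 lateral(+x-side) -1.08 path yaw cw 55.0
clock: 14.97
tool_pos: [0.5408, 0.0048, 0.1136]
orientation: [-77.4, 90.0, 37.5]
force: [0.3, -0.4, -1.5]
opening: 0.014
clk 14.9667 local [-13.78 -20.99] z 113.57 yaw(cw deg)  -124.96 Ftool [ 1.54 -0.07 -0.5 ] M [ 0.03 -0.04  0.14] open 13.98 tilt [0. 0.] j6 4.0
s 141.5 of 269.5 lateral(+x-side) 1.33 path yaw cw 55.0
```

```bash
python3 -m pendant '[{"claw":5,"linear":[0,-1,0.4],"twist":0},{"claw":5,"linear":[0,-2,0.4],"twist":0},{"claw":5,"linear":[0,-3,0.4],"twist":0},{"claw":5,"linear":[0,-3,0],"twist":0},{"claw":5,"linear":[0,-3,0],"twist":0},{"claw":5,"linear":[0,-3,0],"twist":0},{"claw":5,"linear":[0,-3,0],"twist":0},{"claw":5,"linear":[0,-3,0],"twist":0},{"claw":5,"linear":[0,-2,0],"twist":0},{"claw":5,"linear":[0,-1,0],"twist":0}]'
python3 rep.py
python3 -m pendant '[{"claw":5,"linear":[0,-1,0],"twist":0},{"claw":5,"linear":[0,-2,0],"twist":0},{"claw":5,"linear":[0,-3,0],"twist":0},{"claw":5,"linear":[0,-3,0],"twist":0},{"claw":5,"linear":[0,-3,0],"twist":0},{"claw":5,"linear":[0,-3,0],"twist":0},{"claw":5,"linear":[0,-2,0],"twist":0},{"claw":5,"linear":[0,-1,0],"twist":0},{"claw":5,"linear":[0,0,0],"twist":0},{"claw":5,"linear":[0,0,0],"twist":0}]'
python3 rep.py
```

```text
clock: 15.8
tool_pos: [0.5624, 0.0161, 0.1135]
orientation: [177.9, 90.0, -67.2]
force: [-1.4, 0.4, -1.7]
opening: 0.0136
clk 15.8 local [ 5.52 -6.06] z 113.49 yaw(cw deg)  -124.96 Ftool [1.66 1.07 0.94] M [-0.05 -0.11  0.11] open 13.59 tilt [ 0. -0.] j6 3.0
s 166.0 of 269.5 lateral(+x-side) 0.17 path yaw cw 55.0
clock: 16.63
tool_pos: [0.5783, 0.0235, 0.1135]
orientation: [75.7, 90.0, -169.4]
force: [0.7, 0.5, -1.3]
opening: 0.0136
clk 16.6333 local [19.87  4.  ] z 113.46 yaw(cw deg)  -124.96 Ftool [ 1.27 -0.91  0.18] M [-0.03  0.03  0.11] open 13.56 tilt [-0.0002 -0.    ] j6 3.0
s 183.5 of 269.5 lateral(+x-side) 0.15 path yaw cw 55.0
```

```bash
python3 -m pendant '[{"claw":5,"linear":[0,-2.2,0.1],"twist":0},{"claw":5,"linear":[0,-1.44,0.035],"twist":-0.048},{"claw":5,"linear":[0,-1.44,0.035],"twist":-0.048},{"claw":5,"linear":[0,-1.44,0.035],"twist":-0.048},{"claw":5,"linear":[0,-1.44,0.035],"twist":-0.048},{"claw":5,"linear":[0,-1.44,0.035],"twist":-0.048},{"claw":5,"linear":[0,-1.44,0.035],"twist":-0.048},{"claw":5,"linear":[0,0,0],"twist":0},{"claw":5,"linear":[0,0,0],"twist":0},{"claw":5,"linear":[0,0,0],"twist":0}]'
python3 rep.py
```

```text
clock: 17.47
tool_pos: [0.5875, 0.0292, 0.1136]
orientation: [50.6, 90.0, -178.0]
force: [0.1, 0.4, -1.8]
opening: 0.0136
clk 17.4667 local [27.89 11.22] z 113.56 yaw(cw deg)  -141.37 Ftool [ 1.82 -0.37  0.2 ] M [-0.02 -0.09  0.16] open 13.58 tilt [-0.0001 -0.    ] j6 19.0
s 194.0 of 269.5 lateral(+x-side) -0.01 path yaw cw 39.5
```

```bash
python3 -m pendant '[{"claw":5,"linear":[0,-1.44,0.035],"twist":-0.048},{"claw":5,"linear":[0,-1.44,0.035],"twist":-0.048},{"claw":5,"linear":[0,-1.44,0.035],"twist":-0.048},{"claw":5,"linear":[0,-1.44,0.035],"twist":-0.048},{"claw":5,"linear":[0,-1.44,0.035],"twist":-0.048},{"claw":5,"linear":[0,-1.44,0.035],"twist":-0.048},{"claw":5,"linear":[0,-1.44,0.035],"twist":-0.048},{"claw":5,"linear":[0,0,0],"twist":0},{"claw":5,"linear":[0,0,0],"twist":0},{"claw":5,"linear":[0,0,0],"twist":0}]'
python3 rep.py
python3 -m pendant '[{"claw":5,"linear":[0,-1.44,0.035],"twist":-0.048},{"claw":5,"linear":[0,-1.44,0.035],"twist":-0.048},{"claw":5,"linear":[0,-1.44,0.035],"twist":-0.048},{"claw":5,"linear":[0,-1.44,0.035],"twist":-0.048},{"claw":5,"linear":[0,-1.44,0.035],"twist":-0.048},{"claw":5,"linear":[0,-1.44,0.035],"twist":-0.048},{"claw":5,"linear":[0,-1.44,0.035],"twist":-0.048},{"claw":5,"linear":[0,0,0],"twist":0},{"claw":5,"linear":[0,0,0],"twist":0},{"claw":5,"linear":[0,0,0],"twist":0}]'
python3 rep.py
```

```text
clock: 18.3
tool_pos: [0.5938, 0.037, 0.1136]
orientation: [50.2, 90.0, -159.3]
force: [-1.2, 0.8, -2.0]
opening: 0.0141
clk 18.3 local [32.72 19.97] z 113.56 yaw(cw deg)  -160.6 Ftool [ 1.97 -0.15  1.45] M [ 0.05 -0.04  0.17] open 14.1 tilt [-0.0001 -0.    ] j6 38.0
s 204.5 of 269.5 lateral(+x-side) -0.1 path yaw cw 19.4
clock: 19.13
tool_pos: [0.5972, 0.0465, 0.1136]
orientation: [9.4, 90.0, 179.2]
force: [-0.6, -0.4, -1.1]
opening: 0.0141
clk 19.1333 local [34.44 29.86] z 113.56 yaw(cw deg)  -179.84 Ftool [1.14 0.51 0.51] M [ 0.03 -0.16  0.14] open 14.07 tilt [-0.0001  0.    ] j6 57.0
s 214.5 of 269.5 lateral(+x-side) -0.16 path yaw cw 0.6
```

```bash
python3 -m pendant '[{"claw":5,"linear":[0,-1,-0.15],"twist":-0.003},{"claw":5,"linear":[0,-2,0],"twist":0},{"claw":5,"linear":[0,-3,0],"twist":0},{"claw":5,"linear":[0,-3,0],"twist":0},{"claw":5,"linear":[0,-3,0],"twist":0},{"claw":5,"linear":[0,-3,0],"twist":0},{"claw":5,"linear":[0,-3,0],"twist":0},{"claw":5,"linear":[0,-3,0],"twist":0},{"claw":5,"linear":[0,-2,0],"twist":0},{"claw":5,"linear":[0,-1,0],"twist":0}]'
python3 rep.py
python3 -m pendant '[{"claw":5,"linear":[0,-1,0],"twist":0},{"claw":5,"linear":[0,-2,0],"twist":0},{"claw":5,"linear":[0,-3,0],"twist":0},{"claw":5,"linear":[0,-3,0],"twist":0},{"claw":5,"linear":[0,-3,0],"twist":0},{"claw":5,"linear":[0,-2.5,0],"twist":0},{"claw":5,"linear":[0,-1.5,0],"twist":0},{"claw":5,"linear":[0,-1,0],"twist":0},{"claw":5,"linear":[0,-0.5,0],"twist":0},{"claw":5,"linear":[0,0,0],"twist":0}]'
python3 rep.py
```

```text
clock: 19.97
tool_pos: [0.6016, 0.0706, 0.1135]
orientation: [-36.9, 90.0, 133.3]
force: [0.1, 0.2, -1.7]
opening: 0.0139
clk 19.9667 local [34.57 54.38] z 113.52 yaw(cw deg)  179.85 Ftool [ 1.67 -0.2  -0.03] M [ 0.05 -0.14  0.12] open 13.88 tilt [-0.  0.] j6 55.0
s 239.0 of 269.5 lateral(+x-side) -0.03 path yaw cw 0.0
clock: 20.8
tool_pos: [0.6045, 0.0875, 0.1136]
orientation: [-16.6, 90.0, 153.5]
force: [-0.6, -0.3, -1.5]
opening: 0.0139
clk 20.8 local [34.55 71.57] z 113.57 yaw(cw deg)  179.86 Ftool [1.47 0.4  0.51] M [-0.02 -0.15  0.12] open 13.94 tilt [-0.  0.] j6 54.0
s 256.0 of 269.5 lateral(+x-side) -0.05 path yaw cw 0.0
```

```bash
python3 -m pendant '[{"claw":5,"linear":[0,-0.5,0],"twist":0},{"claw":5,"linear":[0,-0.5,0],"twist":0},{"claw":5,"linear":[0,-0.5,0],"twist":0},{"claw":5,"linear":[0,-0.5,0],"twist":0},{"claw":5,"linear":[0,-0.5,0],"twist":0},{"claw":5,"linear":[0,-0.5,0],"twist":0},{"claw":5,"linear":[0,-0.5,0],"twist":0},{"claw":5,"linear":[0,-0.5,0],"twist":0},{"claw":5,"linear":[0,0,0],"twist":0},{"claw":5,"linear":[0,0,0],"twist":0}]'
python3 rep.py
python3 -m pendant '[{"claw":5,"linear":[0,-0.1,0],"twist":0},{"claw":5,"linear":[0,-0.1,0],"twist":0},{"claw":5,"linear":[0,-0.1,0],"twist":0},{"claw":5,"linear":[0,-0.1,0],"twist":0},{"claw":5,"linear":[0,-0.1,0],"twist":0},{"claw":5,"linear":[0,-0.1,0],"twist":0},{"claw":5,"linear":[0,-0.1,0],"twist":0},{"claw":5,"linear":[0,-0.1,0],"twist":0},{"claw":5,"linear":[0,0,0],"twist":0},{"claw":5,"linear":[0,0,0],"twist":0}]'
python3 rep.py
```

```text
clock: 21.63
tool_pos: [0.6052, 0.0914, 0.1136]
orientation: [152.1, 90.0, -37.8]
force: [0.7, 0.0, -1.2]
opening: 0.0139
clk 21.6333 local [34.56 75.51] z 113.56 yaw(cw deg)  179.86 Ftool [ 1.25 -0.17 -0.7 ] M [-0.   -0.11  0.06] open 13.9 tilt [ 0. -0.] j6 53.0
s 260.0 of 269.5 lateral(+x-side) -0.04 path yaw cw 0.0
clock: 22.47
tool_pos: [0.6054, 0.0921, 0.1135]
orientation: [-37.6, 90.0, 132.5]
force: [-0.2, -0.3, -1.2]
opening: 0.0137
clk 22.4667 local [34.54 76.28] z 113.55 yaw(cw deg)  179.86 Ftool [1.21 0.36 0.15] M [ 0.   -0.08  0.15] open 13.75 tilt [-0.  0.] j6 53.0
s 261.0 of 269.5 lateral(+x-side) -0.06 path yaw cw 0.0
```

```bash
cat > chk.py <<'E'
import sys
from plant import *
from scipy.spatial.transform import Rotation as Ro
o=get_obs();f=Ro.from_euler('xyz',o['orientation'],degrees=True).as_matrix().T@o['force'];print('Ftool',f.round(2));sys.exit(abs(f[1])>2)
E
python3 -m pendant '[{"claw":5,"linear":[0,-0.05,0],"twist":0},{"claw":5,"linear":[0,-0.05,0],"twist":0},{"claw":5,"linear":[0,-0.05,0],"twist":0},{"claw":5,"linear":[0,-0.05,0],"twist":0},{"claw":5,"linear":[0,-0.05,0],"twist":0},{"claw":5,"linear":[0,-0.05,0],"twist":0},{"claw":5,"linear":[0,-0.05,0],"twist":0},{"claw":5,"linear":[0,-0.05,0],"twist":0},{"claw":5,"linear":[0,0,0],"twist":0},{"claw":5,"linear":[0,0,0],"twist":0}]' >/dev/null; python3 chk.py && python3 -m pendant '[{"claw":5,"linear":[0,-0.05,0],"twist":0},{"claw":5,"linear":[0,-0.05,0],"twist":0},{"claw":5,"linear":[0,-0.05,0],"twist":0},{"claw":5,"linear":[0,-0.05,0],"twist":0},{"claw":5,"linear":[0,-0.05,0],"twist":0},{"claw":5,"linear":[0,-0.05,0],"twist":0},{"claw":5,"linear":[0,-0.05,0],"twist":0},{"claw":5,"linear":[0,-0.05,0],"twist":0},{"claw":5,"linear":[0,0,0],"twist":0},{"claw":5,"linear":[0,0,0],"twist":0}]' >/dev/null; python3 chk.py && python3 -m pendant '[{"claw":5,"linear":[0,-0.05,0],"twist":0},{"claw":5,"linear":[0,-0.05,0],"twist":0},{"claw":5,"linear":[0,-0.05,0],"twist":0},{"claw":5,"linear":[0,-0.05,0],"twist":0},{"claw":5,"linear":[0,-0.05,0],"twist":0},{"claw":5,"linear":[0,-0.05,0],"twist":0},{"claw":5,"linear":[0,-0.05,0],"twist":0},{"claw":5,"linear":[0,-0.05,0],"twist":0},{"claw":5,"linear":[0,0,0],"twist":0},{"claw":5,"linear":[0,0,0],"twist":0}]' >/dev/null; python3 rep.py
```

```text
Ftool [ 1.53 -0.38  0.16]
Ftool [ 1.53 -0.38  0.16]
clk 23.3 local [34.53 76.68] z 113.54 yaw(cw deg)  179.87 Ftool [ 1.53 -0.38  0.16] M [-0.04 -0.15  0.08] open 13.8 tilt [-0.  0.] j6 53.0
s 261.0 of 269.5 lateral(+x-side) -0.07 path yaw cw 0.0False
False
```

```bash
sed -i 's/sys.exit(abs(f\[1\])>2)/sys.exit(int(abs(f[1])>2))/' chk.py
python3 -m pendant '[{"claw":5,"linear":[0,-0.05,0],"twist":0},{"claw":5,"linear":[0,-0.05,0],"twist":0},{"claw":5,"linear":[0,-0.05,0],"twist":0},{"claw":5,"linear":[0,-0.05,0],"twist":0},{"claw":5,"linear":[0,-0.05,0],"twist":0},{"claw":5,"linear":[0,-0.05,0],"twist":0},{"claw":5,"linear":[0,-0.05,0],"twist":0},{"claw":5,"linear":[0,-0.05,0],"twist":0},{"claw":5,"linear":[0,0,0],"twist":0},{"claw":5,"linear":[0,0,0],"twist":0}]' >/dev/null; python3 chk.py && python3 -m pendant '[{"claw":5,"linear":[0,-0.05,0],"twist":0},{"claw":5,"linear":[0,-0.05,0],"twist":0},{"claw":5,"linear":[0,-0.05,0],"twist":0},{"claw":5,"linear":[0,-0.05,0],"twist":0},{"claw":5,"linear":[0,-0.05,0],"twist":0},{"claw":5,"linear":[0,-0.05,0],"twist":0},{"claw":5,"linear":[0,-0.05,0],"twist":0},{"claw":5,"linear":[0,-0.05,0],"twist":0},{"claw":5,"linear":[0,0,0],"twist":0},{"claw":5,"linear":[0,0,0],"twist":0}]' >/dev/null; python3 chk.py && python3 -m pendant '[{"claw":5,"linear":[0,-0.05,0],"twist":0},{"claw":5,"linear":[0,-0.05,0],"twist":0},{"claw":5,"linear":[0,-0.05,0],"twist":0},{"claw":5,"linear":[0,-0.05,0],"twist":0},{"claw":5,"linear":[0,-0.05,0],"twist":0},{"claw":5,"linear":[0,-0.05,0],"twist":0},{"claw":5,"linear":[0,-0.05,0],"twist":0},{"claw":5,"linear":[0,-0.05,0],"twist":0},{"claw":5,"linear":[0,0,0],"twist":0},{"claw":5,"linear":[0,0,0],"twist":0}]' >/dev/null; python3 rep.py
```

```text
Ftool [ 1.11  0.61 -0.86]
Ftool [ 0.47 -0.08 -0.24]
clk 25.8 local [34.53 77.85] z 113.56 yaw(cw deg)  179.86 Ftool [0.94 0.5  0.36] M [-0.06 -0.12  0.14] open 13.68 tilt [-0. -0.] j6 53.0
s 262.5 of 269.5 lateral(+x-side) -0.07 path yaw cw 0.0
```

```bash

python3 -m pendant '[{"claw":5,"linear":[0,-0.05,0],"twist":0},{"claw":5,"linear":[0,-0.05,0],"twist":0},{"claw":5,"linear":[0,-0.05,0],"twist":0},{"claw":5,"linear":[0,-0.05,0],"twist":0},{"claw":5,"linear":[0,-0.05,0],"twist":0},{"claw":5,"linear":[0,-0.05,0],"twist":0},{"claw":5,"linear":[0,-0.05,0],"twist":0},{"claw":5,"linear":[0,-0.05,0],"twist":0},{"claw":5,"linear":[0,0,0],"twist":0},{"claw":5,"linear":[0,0,0],"twist":0}]' >/dev/null; python3 chk.py && python3 -m pendant '[{"claw":5,"linear":[0,-0.05,0],"twist":0},{"claw":5,"linear":[0,-0.05,0],"twist":0},{"claw":5,"linear":[0,-0.05,0],"twist":0},{"claw":5,"linear":[0,-0.05,0],"twist":0},{"claw":5,"linear":[0,-0.05,0],"twist":0},{"claw":5,"linear":[0,-0.05,0],"twist":0},{"claw":5,"linear":[0,-0.05,0],"twist":0},{"claw":5,"linear":[0,-0.05,0],"twist":0},{"claw":5,"linear":[0,0,0],"twist":0},{"claw":5,"linear":[0,0,0],"twist":0}]' >/dev/null; python3 chk.py && python3 -m pendant '[{"claw":5,"linear":[0,-0.05,0],"twist":0},{"claw":5,"linear":[0,-0.05,0],"twist":0},{"claw":5,"linear":[0,-0.05,0],"twist":0},{"claw":5,"linear":[0,-0.05,0],"twist":0},{"claw":5,"linear":[0,-0.05,0],"twist":0},{"claw":5,"linear":[0,-0.05,0],"twist":0},{"claw":5,"linear":[0,-0.05,0],"twist":0},{"claw":5,"linear":[0,-0.05,0],"twist":0},{"claw":5,"linear":[0,0,0],"twist":0},{"claw":5,"linear":[0,0,0],"twist":0}]' >/dev/null; python3 rep.py
```

```text
Ftool [ 0.99 -0.02  0.  ]
Ftool [ 0.85  4.41 -1.3 ]
clk 27.4667 local [34.5  78.32] z 113.56 yaw(cw deg)  179.86 Ftool [ 0.85  4.41 -1.3 ] M [0.04 0.21 1.83] open 13.46 tilt [-0.0003 -0.0004] j6 53.0
s 263.0 of 269.5 lateral(+x-side) -0.1 path yaw cw 0.0
```

```bash

python3 -m pendant '[{"claw":5,"linear":[0,0,0],"twist":0},{"claw":5,"linear":[0,0,0],"twist":0},{"claw":5,"linear":[0,0,0],"twist":0},{"claw":5,"linear":[0,0,0],"twist":0},{"claw":5,"linear":[0,0,0],"twist":0},{"claw":5,"linear":[0,0,0],"twist":0},{"claw":5,"linear":[0,0,0],"twist":0},{"claw":5,"linear":[0,0,0],"twist":0},{"claw":5,"linear":[0,0,0],"twist":0},{"claw":5,"linear":[0,0,0],"twist":0}]' >/dev/null; python3 rep.py;  python3 -c "
from h import *
for i in range(4):
  snapshot('top');o=get_obs();print(o['clock'],o['force'].round(2),o['moment'].round(2))"
```

```text
clk 28.3 local [34.51 78.33] z 113.57 yaw(cw deg)  179.87 Ftool [ 0.49  5.61 -1.39] M [0.07 0.3  2.12] open 14.1 tilt [-0.0002 -0.0004] j6 53.0
s 263.0 of 269.5 lateral(+x-side) -0.09 path yaw cw 0.0
28.35 [ 0.76 -4.4  -0.13] [-2.13  0.04 -0.05]
28.4 [ 0.85 -5.5  -0.43] [-2.15  0.05 -0.01]
28.45 [ 0.59 -4.58 -0.59] [-2.11  0.06 -0.  ]
28.5 [ 0.51 -5.6  -0.54] [-2.21  0.11 -0.06]
```

```bash

python3 -m pendant '[{"claw":5,"linear":[0,-0.03,0],"twist":0},{"claw":5,"linear":[0,-0.03,0],"twist":0},{"claw":5,"linear":[0,-0.03,0],"twist":0},{"claw":5,"linear":[0,-0.03,0],"twist":0},{"claw":5,"linear":[0,0,0],"twist":0},{"claw":5,"linear":[0,0,0],"twist":0},{"claw":5,"linear":[0,0,0],"twist":0},{"claw":5,"linear":[0,0,0],"twist":0},{"claw":5,"linear":[0,0,0],"twist":0},{"claw":5,"linear":[0,0,0],"twist":0}]' >/dev/null; python3 rep.py;  python3 -c "
from h import *
for i in range(5):
  im,d=snapshot('top');o=get_obs();print(o['clock'],o['force'].round(2),o['moment'].round(2))
im,d=snapshot('scene');u,v=map(int,pix('scene',[.605,.092,.11]));save('close3.png',cv2.resize(im[v-55:v+55,u-70:u+70],None,fx=5,fy=5,interpolation=2))"
```

```text
clk 29.3333 local [34.5  78.36] z 113.57 yaw(cw deg)  179.86 Ftool [ 0.86  5.67 -0.7 ] M [0.01 0.32 2.29] open 13.86 tilt [-0.0003 -0.0006] j6 53.0
s 263.0 of 269.5 lateral(+x-side) -0.1 path yaw cw 0.0
29.3833 [-0.33 -5.48 -1.15] [-2.25  0.12 -0.05]
29.4333 [ 0.36 -6.4  -0.61] [-2.27  0.04 -0.03]
29.4833 [ 0.16 -5.25 -0.48] [-2.29  0.06 -0.03]
29.5333 [ 0.34 -5.4   0.07] [-2.3   0.07 -0.03]
29.5833 [ 0.52 -6.37 -0.22] [-2.27  0.07 -0.12]
```

View pics/close3.png

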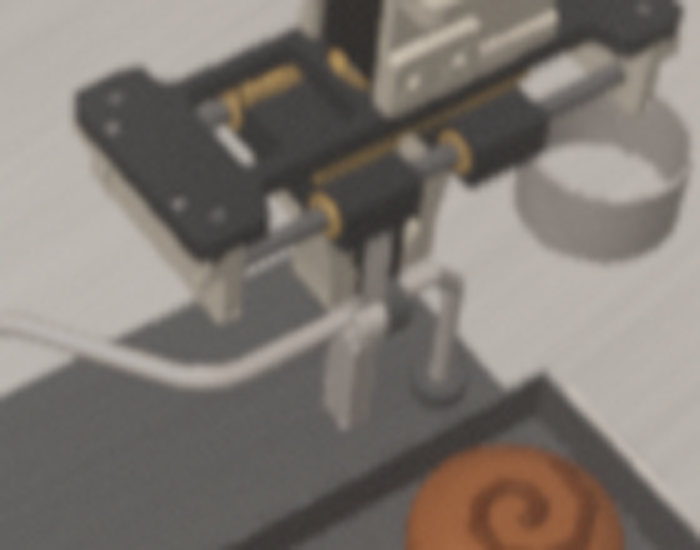

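```bash
python3 -c "
from st import *
p=np.load('/tmp/p.npy');u,v=map(int,pix('scene',[.605,.092,.11]))
def f(lx,ly,z): w=L2W([lx,ly],p);return ((pix('scene',np.r_[w/1e3,z/1e3])-[u-70,v-55]+.5)*5).round(0)
for z in (30,60,90,110,125): print(z,f(34.6,78.9,z))
print('corners bottom',[f(34.6+a,78.9+b,30) for a,b in((-8,-6),(8,-6),(8,6),(-8,6))])
print('+10x',f(44.6,78.9,30),'+10y',f(34.6,88.9,30), 'stop', f(35,85,90))
"
```

```text
30 [347. 412.]
60 [352. 364.]
90 [358. 313.]
110 [362. 278.]
125 [365. 250.]
corners bottom [array([322., 405.]), array([346., 433.]), array([372., 420.]), array([348., 392.])]
+10x [362. 430.] +10y [368. 401.] stop [372. 307.]
```

```bash

python3 -m pendant '[{"claw":5,"linear":[0,-0.05,0],"twist":0},{"claw":5,"linear":[0,-0.05,0],"twist":0},{"claw":5,"linear":[0,-0.05,0],"twist":0},{"claw":5,"linear":[0,-0.05,0],"twist":0},{"claw":5,"linear":[0,0,0],"twist":0},{"claw":5,"linear":[0,0,0],"twist":0},{"claw":5,"linear":[0,0,0],"twist":0},{"claw":5,"linear":[0,0,0],"twist":0},{"claw":5,"linear":[0,0,0],"twist":0},{"claw":5,"linear":[0,0,0],"twist":0}]' >/dev/null; python3 -c "
from h import *
for i in range(10):
  im,d=snapshot('top');o=get_obs();print(o['clock'],o['force'].round(2),o['moment'].round(2)[0])"
python3 -m pendant '[{"claw":5,"linear":[0,0.05,0],"twist":0},{"claw":5,"linear":[0,0.05,0],"twist":0},{"claw":5,"linear":[0,0.05,0],"twist":0},{"claw":5,"linear":[0,0.05,0],"twist":0},{"claw":5,"linear":[0,0.05,0],"twist":0},{"claw":5,"linear":[0,0.05,0],"twist":0},{"claw":5,"linear":[0,0.05,0],"twist":0},{"claw":5,"linear":[0,0.05,0],"twist":0},{"claw":5,"linear":[0,0,0],"twist":0},{"claw":5,"linear":[0,0,0],"twist":0}]' >/dev/null; python3 rep.py
```

```text
30.5167 [ 1.34 -6.32 -0.76] -2.6
30.5667 [-0.68 -6.07 -0.41] -2.61
30.6167 [ 0.28 -6.82 -0.88] -2.58
30.6667 [ 0.2  -5.87 -1.04] -2.55
30.7167 [-0.24 -7.02 -0.13] -2.6
30.7667 [-0.09 -5.85  0.03] -2.64
30.8167 [-0.03 -6.75  0.26] -2.54
30.8667 [ 0.95 -6.06 -0.51] -2.57
30.9167 [ 0.22 -6.15 -0.21] -2.56
30.9667 [ 0.37 -7.07 -0.53] -2.6
clk 31.8 local [34.48 78.35] z 113.55 yaw(cw deg)  179.87 Ftool [-0.17  5.98 -1.05] M [0.02 0.26 2.16] open 13.89 tilt [-0.0002 -0.0003] j6 53.0
s 263.0 of 269.5 lateral(+x-side) -0.12 path yaw cw 0.0
```

```bash

python3 -m pendant '[{"claw":5,"linear":[0,0.08,0],"twist":0},{"claw":5,"linear":[0,0.08,0],"twist":0},{"claw":5,"linear":[0,0.08,0],"twist":0},{"claw":5,"linear":[0,0.08,0],"twist":0},{"claw":5,"linear":[0,0,0],"twist":0},{"claw":5,"linear":[0,0,0],"twist":0},{"claw":5,"linear":[0,0,0],"twist":0},{"claw":5,"linear":[0,0,0],"twist":0},{"claw":5,"linear":[0,0,0],"twist":0},{"claw":5,"linear":[0,0,0],"twist":0}]' >/dev/null; python3 rep.py
```

```text
clk 32.6333 local [34.51 78.29] z 113.53 yaw(cw deg)  179.86 Ftool [ 0.33  3.95 -0.58] M [0.04 0.02 1.72] open 13.75 tilt [-0.0001 -0.    ] j6 53.0
s 263.0 of 269.5 lateral(+x-side) -0.09 path yaw cw 0.0
```

Pushing about 4 N now, so I ease to about 2 N and lower the collar to its hanging height.

```bash

python3 -m pendant '[{"claw":5,"linear":[0,0.08,0],"twist":0},{"claw":5,"linear":[0,0.08,0],"twist":0},{"claw":5,"linear":[0,0,0],"twist":0},{"claw":5,"linear":[0,0,0],"twist":0},{"claw":5,"linear":[0.4,0,0],"twist":0},{"claw":5,"linear":[0.4,0,0],"twist":0},{"claw":5,"linear":[0.4,0,0],"twist":0},{"claw":5,"linear":[0.3,0,0],"twist":0},{"claw":5,"linear":[0,0,0],"twist":0},{"claw":5,"linear":[0,0,0],"twist":0}]' >/dev/null; python3 rep.py
```

```text
clk 33.4667 local [34.64 78.27] z 112.05 yaw(cw deg)  179.86 Ftool [0.94 2.05 0.08] M [ 0.04 -0.01  0.94] open 13.73 tilt [0.0003 0.0002] j6 53.0
s 263.0 of 269.5 lateral(+x-side) 0.04 path yaw cw 0.0
```

```bash

python3 -m pendant '[{"claw":16,"linear":[0,0,0],"twist":0},{"claw":18,"linear":[0,0,0],"twist":0},{"claw":20,"linear":[0,0,0],"twist":0},{"claw":25,"linear":[0,0,0],"twist":0},{"claw":30,"linear":[0,0,0],"twist":0},{"claw":40,"linear":[0,0,0],"twist":0},{"claw":50,"linear":[0,0,0],"twist":0},{"claw":50,"linear":[0,0,0],"twist":0},{"claw":50,"linear":[0,0,0],"twist":0},{"claw":50,"linear":[0,0,0],"twist":0}]' >/dev/null; python3 rep.py
python3 -m pendant '[{"claw":50,"linear":[-5,0,0],"twist":0},{"claw":50,"linear":[-10,0,0],"twist":0},{"claw":50,"linear":[-12,0,0],"twist":0},{"claw":50,"linear":[-12,0,0],"twist":0},{"claw":50,"linear":[-12,0,0],"twist":0},{"claw":50,"linear":[-12,0,0],"twist":0},{"claw":50,"linear":[-12,0,0],"twist":0},{"claw":50,"linear":[-12,0,0],"twist":0},{"claw":50,"linear":[-8,0,0],"twist":0},{"claw":50,"linear":[0,0,0],"twist":0}]' >/dev/null
python3 rep.py; python3 -c "
from h import *
im,d=snapshot('scene');np.savez('/tmp/scene_e',im=im,d=d);u,v=map(int,pix('scene',[.605,.092,.09]));save('close4.png',cv2.resize(im[v-55:v+55,u-70:u+70],None,fx=5,fy=5,interpolation=2))
im,d=snapshot('top');np.savez('/tmp/top_e',im=im,d=d)
from fit2 import L
p=np.load('/tmp/p.npy')
for n in('top','scene'):
  d=np.load('/tmp/%s_e.npz'%n)['d'];v,u=np.nonzero(d>0);w=world(n,u,v,d[v,u]);l=L(w[:,:2]*1e3,p)
  k=(w[:,2]>.11)&(w[:,2]<.155)&(abs(l[:,0]-35)<20)&(abs(l[:,1]-79)<20)
  if k.any():print(n,k.sum(),l[k].min(0),l[k].max(0),w[k][:,2].max())
for k in('jar','cutter','scraper'):print(k,[b['xy'] for b in boxes_of('scene',k)[:1]],[b['xy'] for b in boxes_of('top',k)[:1]])
"
```

```text
clk 34.3 local [34.55 78.11] z 112.06 yaw(cw deg)  179.86 Ftool [ 0.52 -0.24  0.28] M [-0.03 -0.07  0.11] open 49.41 tilt [0. 0.] j6 53.0
s 262.5 of 269.5 lateral(+x-side) -0.05 path yaw cw 0.0
clk 35.1333 local [35.62 78.59] z 209.94 yaw(cw deg)  179.84 Ftool [ 0.42 -0.63  0.38] M [-0.01 -0.07  0.04] open 49.82 tilt [0.0039 0.0013] j6 53.0
s 263.0 of 269.5 lateral(+x-side) 1.02 path yaw cw 0.0
top 48 [26.7809863  71.33984598] [40.82647112 85.36071585] 0.15180945063277504
scene 199 [27.53867487 70.3808974 ] [43.19079261 85.81331237] 0.1507697189826238
jar [[286.3, 373.1]] [[415.1, 187.0]]
cutter [[402.6, 204.9]] [[226.1, 252.3]]
scraper [[163.5, 364.9]] [[471.3, 265.2]]
```

View pics/close4.png

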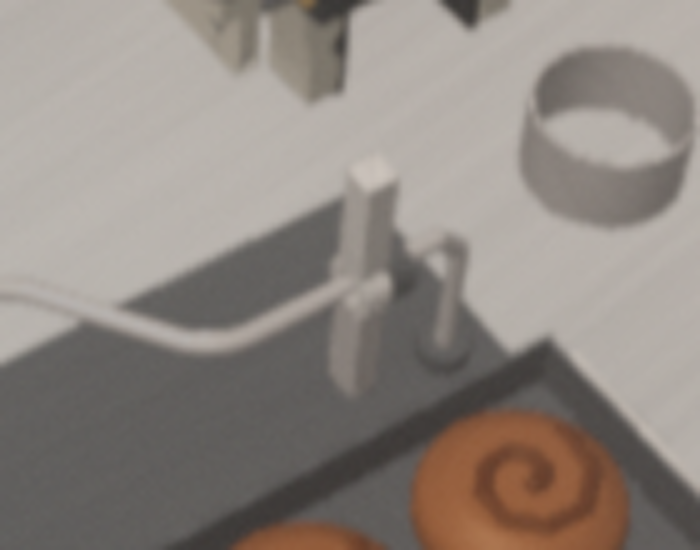

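```bash
python3 -c "
from plant import *
print(close_job(),get_obs()['clock'])"
```

```text
the job is handed in; nothing more can be done
the job is handed in; nothing more can be done
```

The collar is home against the stop disc and hanging free, and I handed the job in at about 35 s of the 72 s allowed.

**What I did:** I gripped the grey metal collar by its stem and lifted it 2 mm so it ran clear of the rod. Then I slid it round both bends, turning it with the rod; wrist readings showed no contact on the way. From the camera fit, d came out at about +15.5 mm. It met the stop at about 78.3 mm along the cradle, against about 79 mm expected. I leaned on the stop at about 5 to 6.5 N for over 2 s (highest reading 7.1 N), eased to about 2 N, lowered the collar to its hanging height and let go.

**Last checks:**
- **Collar:** the last close picture shows it upright with the dark disc right behind it. Depth puts the stem's middle at about y = 78.2 mm (y 70.4–85.8), agreeing with the contact position. The pictures can't rule out a gap under a millimetre.
- **Gripper:** it is open, about 60 mm above the stem, with no force on it.
- **Jar and scraper:** they show at the same places as at the start, to within about 3 pixels.
- **Cutter (one disagreement):** the scene camera shows it about 3 pixels from where it started. The top camera's detection is off by about 25 pixels, which I put down to the arm hiding part of it, though I did not look at that picture. The gripper stayed well above the cutter's height.

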